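Close the clamshell filter cell and hold its locking pin home

ROBOT

A 7-joint arm with a two-finger parallel gripper is mounted at the origin on a cart in front of the work surface, level with it; the furniture and walls round the work are solid. World frame = base frame: x ahead of the robot, y to its left, z up, the work surface at z = 0. Lengths are in mm, angles in rad, forces in N, time in s.
With the tool pointing down it reaches from about 350 to 775 mm from the base axis. Payload 3.1 kg.
Tool frame: the origin (TCP) lies between the finger pads; the fingertips stand 19 mm ahead of it and the grasp point (between the pads) is the TCP; z points along the fingers, y is the line along which they close (so a half turn about z gives the same grasp; the last joint's range is limited). The gripper opens to 85 mm and grips with 20 to 120 N. Pads are 22 mm wide; open, the fingers measure 114 mm over their backs; the gripper's body (76 mm by 85 mm) begins 54 mm behind the grasp point. The pads swing forward as they close: fully open they stand 13 mm farther back than shut.
Start: joints at [-1.2, 0.311, 0.014, 1.512, -0.004, 1.319, -0.027], TCP at [220.622, 503.828, 250.304] pointing down, gripper open.
Joint ranges: [-2.7, 2.7], [-0.3, 1.91], [-1.27, 1.3], [0.12, 2.57], [-1.44, 4.58], [0.2, 2.03], [-3.05, 3.05]. Speed limits (rad/s): [2.79, 2.79, 3.14, 3.14, 3.14, 3.14, 3.14].

INTERFACE

Orientations are given as a rotation vector (axis times angle).
In Python, from plant import manip gives the robot as it stands.
- The arm moves only by the tool apply_moves, never from a script. Its argument "rows" is a list of rows, each a list of 5 numbers: the shift along the tool's x, y, z in mm, then the turn about the tool's z in rad, then the gripper's target within -1 to 1 (shut at 1, half-way at 0, fully open at -1). A call has 1 to 20 rows; each row is the pose to reach, as a shift and turn from the pose commanded when the call began, along the tool's axes at that moment; what a row does not reach only later rows make up. A row lasts 1/8 s, in which the tool goes at most 62.5 mm and 10.7 degrees, less where a joint would pass 70% of its speed; a pose out of reach is approached as far as the arm can. A call with a gripper value outside its range is refused whole. The fingers move at their own pace and stop on an object; "force" is the grip in N (left out, the last holds). Time passes only in rows, so rows that repeat a pose let the fingers close. It gives the time, the measured TCP pose, the force, the opening and the grip force at its end, in the units of the state.
- manip.get_state(): the state, without advancing time (a new reading comes with each control period).
- manip.grab_frame(name): name is "scene" or "top" or "wrist"; returns a dict with "color" (384x512x3 uint8, red, green, blue), "vfov" (degrees; the focal length in pixels is half the picture's height over the tangent of half this angle, whatever the lens; pixels are square), "cx", "cy" (the principal point, pixels), "k1" (the pictures are not rectified: a ray, as slopes to the right and down, at radius r is drawn at 1 + k1 r^2 times it, then the intrinsics apply), "origin" and "rotation" of the camera in the world. Camera axes: x right, y up, looking along -z (the intrinsics and any distortion apply to the point x, -y, -z); pixel columns grow to the right and rows downward; lengths in mm; the calibration is good to about 2 mm. A picture is of the moment at which its call begins. There is no depth.
- manip.finish_job(): hands the job in; it is judged then, once.
Trained networks look in a picture, given as the dict that the camera call returned (one of the last four; its "shot" number tells which), for a name from the list of things; names that differ only in an ending like _2 or _b are one class to them, and where a whole thing is asked for, a point or a joint stands for the part that bears it (a point fixed in the world has none). Each returns a list of dicts, best first, with "conf" (0 to 1); they miss things now and then, are a little off and sometimes report something else, mostly with a low value. They report only what shows in the picture. A call takes as long as a camera call. They do not tell look-alikes from the thing itself.
- manip.regions_of(picture, label): "region" (384x512 bool, what is visible of it) and "bbox" ([left, top, right, bottom] in pixels, round what is visible of it).
The state is a dict: "time": time; "qpos": joint angles; "qd": joint speeds; "joint_efforts": joint torques, N m; "tool_pos": TCP position; "tool_rot": TCP orientation; "force": force on the tool from outside, world axes, zero at the start; "torque": the same for the moment, N m; "gripper_width": opening from 0.0 (shut) to 1.0 (fully open); "grip_force": force on a finger pad.
Only numpy, scipy, OpenCV 4.12 (cv2) and the standard library are available. Lean on these libraries where they do the work, as an engineer would, in place of code of your own. Each camera call takes 0.05 s, during which the arm holds its last target. There are 200 camera calls.

TASK

Swing the open lid of the clamshell filter cell down onto its lower half, then take the longer of the two steel pins out of its stand and push it down through the hole in the lid's lug into the hole below. The hinge is sprung and lifts the lid a little by itself, so press the pin right home until its collar sits on the lid and the two halves are fully shut, and finish like that: still holding the pin and pressing it down firmly, not letting go. Leave the short pin and the glassware, bottles and other things round the work where they stand.

Things in the scene. Friction and masses are not known exactly. Their poses are not given: they have to be found in the camera images.
- cell: Lower half of the clamshell filter cell, aluminium on a dark steel foot, fixed to the counter, about 130 x 96 mm. Origin on the counter under its middle; x points from the pin lug to the hinge, y along the hinge, z up. The pin lug is a 34 x 40 mm block at the -x end, centred at x = -47 mm, its top 36 mm above the counter.
- base_hole (a point): Centre of the mouth of the pin hole in the lower half, on top of its lug, 36 mm above the counter. The hole is round, 12 mm across with a 2 mm chamfer, vertical, and goes down to the counter (36 mm deep).
- hinge_axis (a point): Middle of the hinge axis, 45 mm above the counter and 99 mm from the pin hole; the axis runs along the cell's y.
- lid (a joint): Opening angle of the lid, rad: 0 shut, grows as its lug end rises (1.57 upright, stop at 1.4). Sprung hinge with drag: it stays where left between about 0.15 and 1.0; shut and let go it springs up to about 0.15 (pin hole 15 mm higher), under the loose pin to about 0.06. Pushing it down at the pin hole takes 4 to 8 N, most near shut; about 13 N on the pin brings it surely to its stop.
- lid_hole (a point): Centre of the pin hole in the lid's lug, on the lid's upper (outer) face, 99 mm from the hinge axis. The hole is 15 mm across and goes through the lid, which is 14 mm thick; shut, the lid's upper face is 52 mm above the counter and its underside 2 mm above the lower lug. The lug is 36 mm long and 40 mm wide, the lid's end lies 117 mm from the hinge axis.
- lid_push (a point): Solid spot to push on, on the lid's upper (outer) face between its glass window (40 mm across) and the pin hole, 74 mm from the hinge axis; the lid is 80 mm wide there up to 82 mm from the axis.
- long_pin_head (a point): Centre of the grip of the long steel pin, which stands upright, loose in a black stand. The grip is a plain cylinder 18 mm across and 26 mm tall (13 mm above and below this point); under it a collar 26 mm across, 4 mm thick; under the collar a shank 10 mm across, 44 mm long, with a tapered foot (last 4 mm). 60 g. In its stand about 30 mm of shank show, and it must be lifted 14 mm to come out; while it stands there the middle of its grip is 71 mm above the counter.
- long_pin_shoulder (a point): On the long pin's axis at the underside of its collar, 17 mm below the middle of the grip. z runs along the pin from foot to head.
- long_pin_tip (a point): Foot of the long pin, 44 mm below the underside of its collar.
- short_pin_head (a point): Centre of the grip of the short pin: same grip and collar, but a shank of only 22 mm, of which 8 mm show above its stand; it stands 22 mm lower than the long one. Not wanted; leave it in its stand.
- stand_a: Black block 44 x 44 x 24 mm, fixed to the counter, with a hole 11 mm across and 14 mm deep, in which the long pin stands. Origin under its middle, on the counter.
- stand_b: The same block, in which the short pin stands. The two stands change places from start to start.
- brown_bottle: Bystander: brown glass bottle with black cap, 50 mm across, 92 mm tall, right of the cell. Origin under its middle.
- beaker: Bystander: glass beaker 54 mm across, 68 mm tall, right of the cell. Origin under its middle.
- small_weight: Bystander: brass weight 25 mm across, 34 mm tall, between the cell and the stands. Origin under its middle.
- cork: Bystander: cork 26 mm across, 26 mm tall, between the cell and the stands. Origin under its middle.
- dish: Bystander: petri dish 90 mm across, 16 mm tall, at the left in front of the sink. Origin under its middle.
- dropper: Bystander: dropper bottle 37 mm across, 101 mm tall, at the left in front of the sink. Origin under its middle.
Mind the look-alikes: they are no part of the job. Several things have the shape of the cell; the one meant has the colours described above.

How it is judged (in metres and radians):
On the way, in this order (a step that is already met when the one before it is completed fails the run):
1. the lid is swung down onto the lower half, before the pin is in (value of joint lid below 0.22 rad and horizontal distance between long_pin_tip and base_hole above 0.02 m), for 0.1 s.
2. the long pin is through the lid and its foot has entered the lower hole (horizontal distance between long_pin_tip and base_hole below 0.005 m and z of long_pin_tip in the frame of base_hole below -0.003 m), for 0.1 s.
At the end, for the whole second after the job is handed in: Through the last second: lid below 0.03 rad; long pin in both holes (foot and collar within 4 mm of the hole axis), collar underside at most 19.5 mm above the lower lug (16 mm when home), pressing on the lid with over 3 N, fingers still on the pin with over 2 N (value of joint lid below 0.03 rad and z of long_pin_shoulder in the frame of base_hole below 0.0195 m and horizontal distance between each of long_pin_shoulder, long_pin_tip and base_hole below 0.004 m and contact force between long_pin and lid above 3 N and contact force between the fingers and long_pin above 2 N); the arm keeps its last pose, push and grip.
It fails at once if the short pin is taken or knocked (moved more than 20 mm) (distance of short_pin_head from where it was at the start of the episode above 0.02 m).
It fails at once if a bystander is moved more than 30 mm (distance of any of brown_bottle, beaker, small_weight, cork, dish, dropper from where it was at the start of the episode above 0.03 m).
It also fails if it takes over 64 s, if anything falls off the work surface, if the arm or the gripper's body presses on something with over 40 N, if the wrist force passes 120 N, or if a joint passes its speed limit or range.

## Working session

There is one attempt and no reset: what is moved stays moved. The work goes in short steps, Python scripts to look and compute and a tool call to move; the robot and the scene stay as the last step left them, time stands still between calls to the robot, and variables do not carry over. Pictures are saved under pics/ and viewed, at most 10 in all, crops included, and the job is handed in when it is done.

Besides the shell and the picture viewer there is one more tool, called after "Call:" in YAML: its name, and indented under it one key for each argument. apply_moves: Moves the arm, as the interface text tells. Its arguments: {"type":"object","properties":{"rows":{"type":"array"},"force":{"type":"number"}},"required":["rows"]}

```bash
mkdir -p pics
cat > h.py <<'E'
import numpy as np, cv2
from plant import manip
from scipy.spatial.transform import Rotation as R
def K(f):
    h=f["color"].shape[0]; F=h/2/np.tan(np.radians(f["vfov"])/2); return F
def ray(f,u,v):
    F=K(f); x,y=(u-f["cx"])/F,(v-f["cy"])/F
    a,b=x,y
    for _ in range(20):
        s=1+f["k1"]*(a*a+b*b); a,b=x/s,y/s
    Rm=np.array(f["rotation"]); Rm=Rm if Rm.shape==(3,3) else R.from_rotvec(Rm).as_matrix()
    d=Rm@np.array([a,-b,-1]); return np.array(f["origin"]),d
def atz(f,u,v,z):
    o,d=ray(f,u,v); return o+d*(z-o[2])/d[2]
def proj(f,p):
    Rm=np.array(f["rotation"]); Rm=Rm if Rm.shape==(3,3) else R.from_rotvec(Rm).as_matrix()
    q=Rm.T@(np.array(p)-np.array(f["origin"])); a,b=q[0]/-q[2],-q[1]/-q[2]
    s=1+f["k1"]*(a*a+b*b); F=K(f); return f["cx"]+F*a*s,f["cy"]+F*b*s
def save(f,n,crop=None,sc=1):
    im=f["color"][:,:,::-1]
    if crop: l,t,r,b=crop; im=im[t:b,l:r]
    cv2.imwrite("pics/"+n,cv2.resize(im,None,fx=sc,fy=sc,interpolation=cv2.INTER_CUBIC))
E
python3 - <<'E'
from h import *
ims=[]
for n in ["scene","top"]:
    f=manip.grab_frame(n); save(f,n+"0.png",None,1.5)
    print(n,f["origin"],f["vfov"],f["k1"])
    for l in ["cell","lid","long_pin_head","short_pin_head","stand_a"]:
        for r in manip.regions_of(f,l)[:4]: print(l,round(r["conf"],2),r["bbox"])
print(manip.get_state())
E
```

```text
scene [-345.30159869  661.33613781  829.82258282] 55.85423360068411 0.009501707588257137
cell 0.93 [287.9, 154.2, 322.7, 182.7]
cell 0.88 [259.0, 171.7, 293.3, 201.8]
lid 0.72 [265.2, 174.4, 286.1, 195.0]
long_pin_head 0.53 [197.4, 216.9, 204.4, 234.4]
stand_a 0.56 [195.7, 225.4, 212.9, 242.4]
stand_a 0.42 [224.4, 208.6, 245.0, 223.2]
top [-270.98442709 -334.5854389  1900.44757541] 47.58884887369584 -0.003809017532769481
cell 0.83 [260.6, 186.2, 288.7, 211.7]
cell 0.66 [299.4, 194.0, 325.7, 222.7]
cell 0.42 [226.3, 187.0, 237.6, 193.0]
lid 0.88 [262.1, 187.1, 284.1, 211.2]
lid 0.46 [306.3, 193.0, 325.9, 210.0]
stand_a 0.61 [227.2, 184.5, 239.2, 193.5]
stand_a 0.58 [307.4, 194.3, 324.6, 212.6]
stand_a 0.54 [192.0, 175.6, 210.7, 183.2]
{'time': 0.6, 'qpos': array([-1.19970051,  0.31085584,  0.01404072,  1.51148517, -0.00442557,
        1.31920132, -0.02721056]), 'qd': array([-0.0001068 ,  0.00098365,  0.00119786,  0.00044358,  0.00130358,
        0.00092923, -0.00077278]), 'joint_efforts': array([-7.56861846e-05, -3.79574311e+01,  1.45631447e-01, -2.30739069e+01,
        1.22303222e-02,  2.41661379e-03,  1.49918077e-05]), 'tool_pos': array([220.63546285, 503.82935752, 250.3341874 ]), 'tool_rot': array([6.43788519e-01, 3.07489816e+00, 1.23506583e-04]), 'force': array([ 0.10076335,  0.09140003, -0.75846441]), 'torque': array([ 0.02760046,  0.02255356, -0.01655531]), 'grip_force': 0.0, 'gripper_width': 0.9995097479874615}
```

View pics/scene0.png

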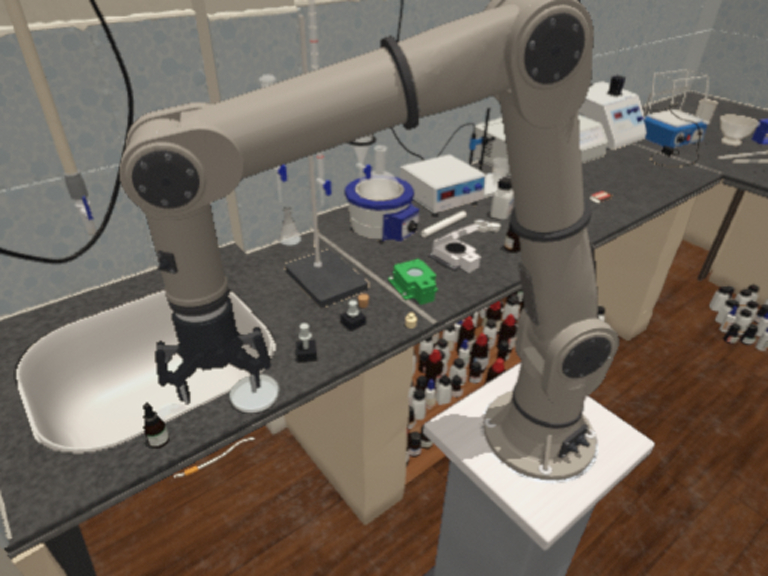

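View pics/top0.png

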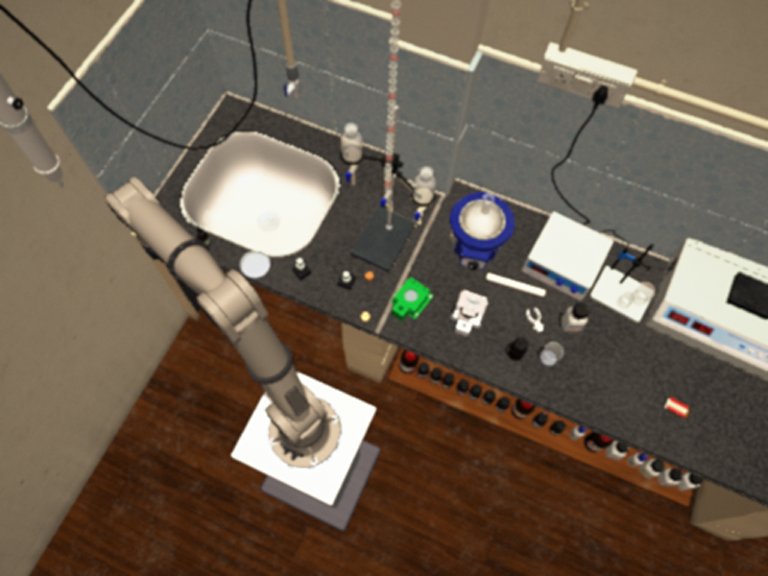

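The green clamshell (scene 413,280; top 410,297) is the look-alike. The aluminium cell, open, is at scene (455,248), top (467,310). The pins stand at scene (305,340) and (352,315), and the left one looks like the long one.

Run:
```python
from h import *
s=manip.grab_frame("scene"); t=manip.grab_frame("top")
P=lambda f,u,v,z: np.round(atz(f,u/1.5,v/1.5,z))
print("cell top",P(t,467,318,30),"scene",P(s,455,255,30))
print("standL",P(t,302,271,20),P(s,306,352,15)); print("standR",P(t,347,281,20),P(s,353,318,15))
print("cork",P(t,369,275,20),"weight",P(t,365,316,20),"green",P(t,410,299,40))
print("bottle",P(t,518,349,60),"beaker",P(t,552,354,40),"stirrer",P(t,474,265,40), "dish",P(t,255,264,10),"rod",P(t,515,285,10))
w=manip.grab_frame("wrist"); st=manip.get_state()
Rt=R.from_rotvec(st["tool_rot"]).as_matrix(); print(Rt.round(2)); print(w["vfov"], Rt.T@(np.array(w["origin"])-st["tool_pos"]),(Rt.T@np.array(w["rotation"])).round(2))
```

```text
cell top [ 513. -303.   30.] scene [ 517. -279.   30.]
standL [447. 232.  20.] [442. 243.  15.]
standR [475.  87.  20.] [476.  92.  15.]
cork [523.  32.  20.] weight [392. -15.  20.] green [ 494. -121.   40.]
bottle [ 472. -476.   60.] beaker [ 507. -575.   40.] stirrer [ 686. -259.   40.] dish [410. 384.  10.] rod [ 689. -401.   10.]
[[-0.92  0.4   0.  ]
 [ 0.4   0.92  0.  ]
 [-0.    0.   -1.  ]]
59.49404260388382 [  78.68695342    1.00088157 -122.81412074] [ 0.18 -0.28 -1.15]
```

Call:
apply_moves:
  rows:
    - [-165, -115, -10, 0, -1]
    - [-330, -230, -20, 0, -1]
    - [-330, -230, -20, 0, -1]
    - [-330, -230, -20, 0, -1]
    - [-330, -230, -20, 0, -1]
    - [-330, -230, -20, 0, -1]
    - [-330, -230, -20, 0, -1]
    - [-330, -230, -20, 0, -1]
    - [-330, -230, -20, 0, -1]

```text
time: 1.88
tool_pos: [429.9, 162.2, 270.2]
tool_rot: [-0.641, -3.075, -0.001]
force: [0.1, 1.0, -0.3]
gripper_width: 0.998
grip_force: 0.0
```

Run:
```python
from h import *
w=manip.grab_frame("wrist"); save(w,"w1.png",None,1.5); st=manip.get_state()
print(st["time"],st["tool_pos"],w["origin"]); o,d=ray(w,256,192); print(d, atz(w,256,192,0))
for l in ["long_pin_head","short_pin_head","stand_a","small_weight","cork","cell"]:
    for r in manip.regions_of(w,l)[:3]: print(l,round(r["conf"],2),r["bbox"])
```

```text
1.925 [429.78078941 162.58580114 270.15531002] [358.29164247 194.42891111 393.10462787]
[ 0.29273117 -0.13385191 -0.94691765] [479.81644241 138.86145386   0.        ]
long_pin_head 0.68 [323.4, 135.8, 347.9, 162.4]
short_pin_head 0.68 [211.5, 206.9, 232.9, 237.3]
stand_a 0.7 [306.1, 116.7, 352.9, 161.4]
stand_a 0.57 [198.4, 188.1, 246.9, 226.6]
small_weight 0.26 [181.0, 243.1, 205.2, 268.8]
cork 0.94 [185.3, 242.0, 202.2, 269.9]
cork 0.54 [321.2, 137.6, 351.4, 165.5]
cell 0.81 [28.2, 230.8, 117.4, 326.1]
cell 0.42 [2.7, 310.8, 8.7, 321.6]
```

View pics/w1.png

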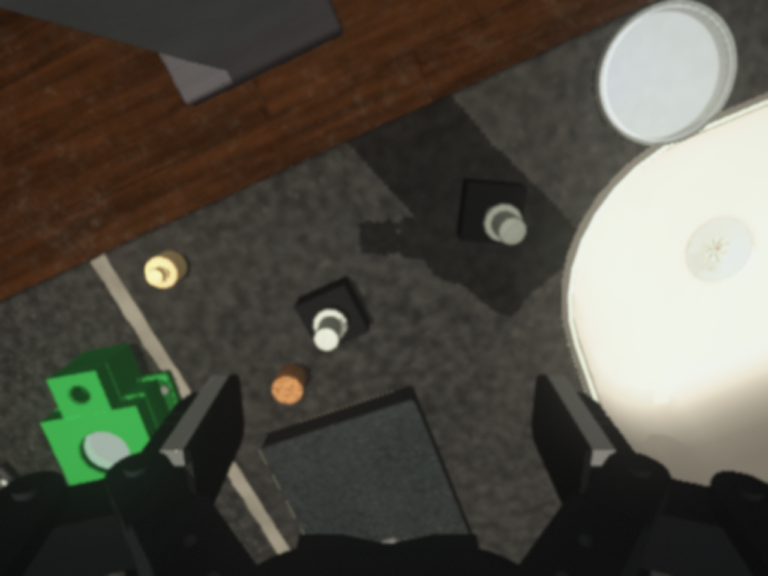

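The wrist view shows two stands: right pin grip top (512,231) with collar (505,222), left pin grip top (326,340) with collar (330,325). I'll test each against both pin lengths.

Run:
```python
from h import *
w=manip.grab_frame("wrist")
for n,g,c in [("R",(512,231.5),(504.5,222)),("L",(326,340),(330,325))]:
    for h,zt,zc in [("long",84,58),("short",62,36)]:
        print(n,h,atz(w,g[0]/1.5,g[1]/1.5,zt).round(1),atz(w,c[0]/1.5,c[1]/1.5,zc).round(1))
# radius of grip top / collar seen
save(w,"w1c.png",(180,100,370,250),4)
```

```text
R long [452.2 238.2  84. ] [451.8 239.4  58. ]
R short [458.8 241.4  62. ] [457.9 242.4  36. ]
L long [472.6  99.4  84. ] [472.6  99.2  58. ]
L short [480.7  92.7  62. ] [480.1  93.   36. ]
```

View pics/w1c.png

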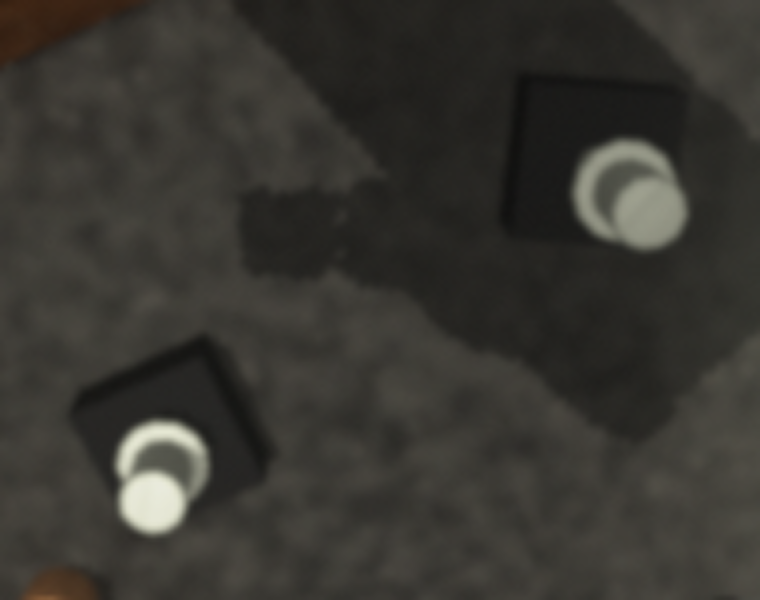

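Run:
```python
from h import *
w=manip.grab_frame("wrist")
print(atz(w,180+602/4,100+158/4,24),atz(w,180+172/4,100+433/4,24))
s=manip.grab_frame("scene")
for n,l in [("R",(452,239,71)),("Rs",(458,242,49)),("L",(473,99,71)),("Ls",(480,93,49))]: print(n,proj(s,l))
save(s,"s1.png",(180,185,260,250),8)
```

```text
[449.85814903 241.11531058  24.        ] [476.02366545  97.24337133  24.        ]
R (np.float64(202.17038078378414), np.float64(219.58418714321434))
Rs (np.float64(200.87537398936928), np.float64(224.1473823105185))
L (np.float64(234.07251027597061), np.float64(200.59111283695253))
Ls (np.float64(234.42535793695384), np.float64(203.98897983703426))
```

View pics/s1.png

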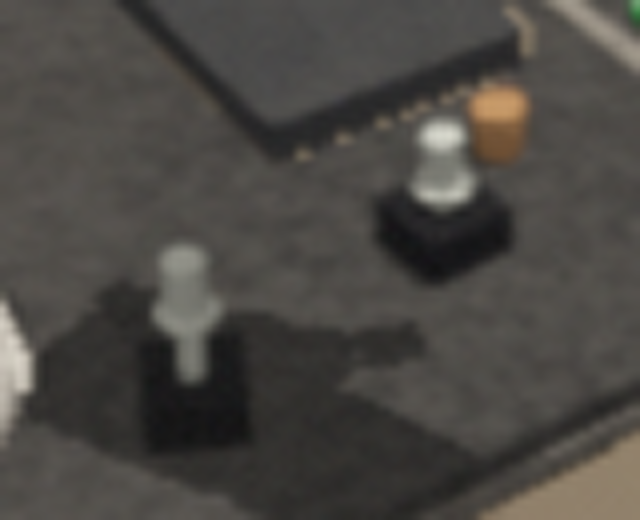

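The scene crop shows bare shank under the left pin (195,350), so the left pin at about (452,239) is the long one. Next I look at the cell.

Call:
apply_moves:
  rows:
    - [-87, -186, -15, 0, -1]
    - [-174, -373, -30, 0, -1]
    - [-174, -373, -30, 0, -1]
    - [-174, -373, -30, 0, -1]
    - [-174, -373, -30, 0, -1]
    - [-174, -373, -30, 0, -1]
    - [-174, -373, -30, 0, -1]
    - [-174, -373, -30, 0, -1]
    - [-174, -373, -30, 0, 1]

```text
time: 3.5
tool_pos: [440.7, -249.6, 300.0]
tool_rot: [-0.642, -3.075, -0.002]
force: [0.3, 0.3, -0.6]
gripper_width: 0.816
grip_force: 0.0
```

Run:
```python
from h import *
w=manip.grab_frame("wrist"); save(w,"w2.png",None,1.5); st=manip.get_state()
print(st["time"],st["tool_pos"],w["origin"]);
for l in ["cell","lid"]:
    for r in manip.regions_of(w,l)[:3]: print(l,round(r["conf"],2),r["bbox"])
```

```text
3.55 [ 440.92545271 -248.97839342  299.9949834 ] [ 369.03768642 -217.36498872  422.87726551]
cell 0.6 [211.8, 174.7, 304.4, 281.2]
cell 0.58 [332.9, 89.1, 423.4, 202.2]
lid 0.96 [210.5, 222.8, 297.1, 282.0]
lid 0.86 [345.6, 87.8, 424.2, 196.7]
```

View pics/w2.png

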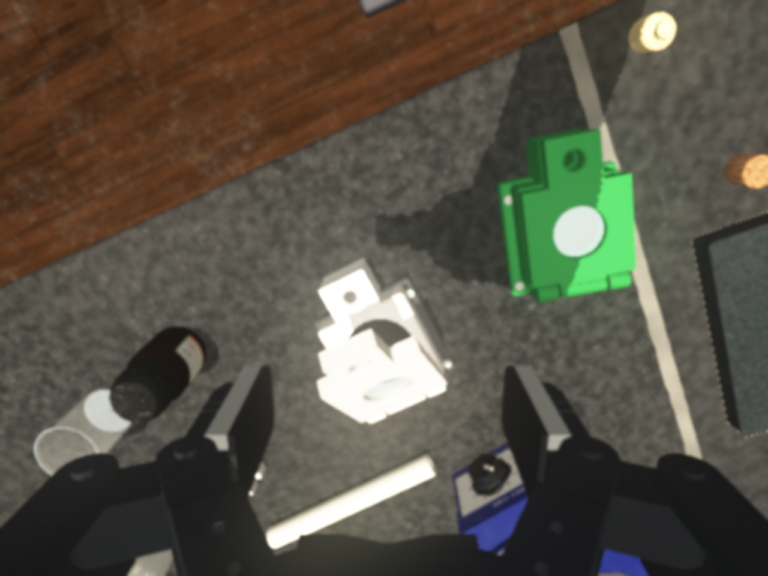

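Run:
```python
from h import *
w=manip.grab_frame("wrist"); save(w,"w2c.png",(200,160,320,290),4.6)
```

```text
(no output)
```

View pics/w2c.png

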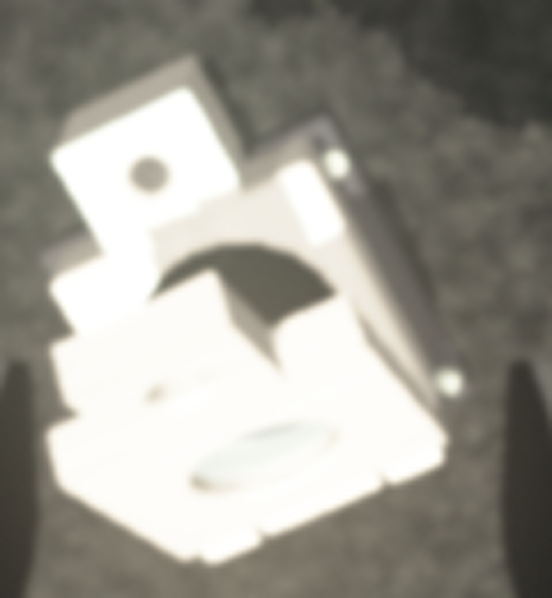

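Run:
```python
from h import *
w=manip.grab_frame("wrist"); q=lambda u,v:(200+u/4.6,160+v/4.6)
hole=atz(w,*q(149,174),36); c=[atz(w,*q(*p),36) for p in [(52,155),(190,88),(240,182)]]
print(hole,c, [np.linalg.norm(c[i]-c[i+1]) for i in (0,1)])
ex=(c[2]-c[1])/np.linalg.norm(c[2]-c[1]); e2=c[0]-c[1]; e2/=np.linalg.norm(e2)
print("yaw",np.arctan2(ex[1],ex[0]),np.arctan2(e2[1],e2[0])-np.pi/2, np.arctan2(e2[1],e2[0])+np.pi/2)
yaw=np.arctan2(ex[1],ex[0]); a2=np.arctan2(e2[1],e2[0])
cand=min([a2-np.pi/2,a2+np.pi/2],key=lambda t:abs(np.angle(np.exp(1j*(t-yaw)))))
y=cand
X=np.array([np.cos(y),np.sin(y),0]);Y=np.array([-X[1],X[0],0]);Z=np.array([0,0,1.])
# end centre check of hole
print("hole from corners",(c[0]+c[1])/2+17*X)
hinge=hole+99*X; hinge[2]=45; print("hinge",hinge,"yaw",y)
pc=lambda p:(np.round((np.array(proj(w,p))-[200,160])*4.6)).astype(int).tolist()
for th in [.7,.8,.9,1,1.1,1.2,1.3]:
    A=-np.cos(th)*X+np.sin(th)*Z; N=np.sin(th)*X+np.cos(th)*Z
    L=lambda r,yy,n: pc(hinge+r*A+yy*Y+n*N)
    print(th,"win",L(52,0,7),"hole",L(99,0,7),"endout",L(117,20,7),L(117,-20,7),"endin",L(117,20,-7),L(117,-20,-7),"plate",L(82,40,7),L(82,-40,7),L(15,-40,7),L(15,40,7))
```

```text
[ 484.59251542 -300.96939841   36.        ] [array([ 469.49456801, -322.30137299,   36.        ]), array([ 467.19001449, -281.12179496,   36.        ]), array([ 496.31164933, -279.67810048,   36.        ])] [np.float64(41.244013063064266), np.float64(29.157398201542783)]
yaw 0.049534084658550026 -3.085687463249401 0.055905190340391986
hole from corners [ 485.31573235 -300.76169072   36.        ]
hinge [ 583.43784889 -295.43766709   45.        ] yaw 0.055905190340391986
0.7 win [256, 455] hole [182, 398] endout [233, 334] [68, 409] endin [215, 278] [54, 353] plate [366, 350] [60, 488] [172, 551] [440, 434]
0.8 win [263, 475] hole [196, 439] endout [251, 384] [82, 460] endin [230, 324] [65, 400] plate [380, 383] [70, 521] [174, 557] [443, 440]
0.9 win [271, 496] hole [212, 481] endout [271, 436] [100, 513] endin [247, 374] [79, 450] plate [394, 416] [81, 555] [177, 563] [445, 445]
1 win [280, 516] hole [229, 525] endout [293, 490] [120, 566] endin [267, 426] [96, 502] plate [409, 451] [94, 589] [180, 568] [448, 451]
1.1 win [289, 536] hole [247, 568] endout [316, 545] [142, 620] endin [288, 480] [116, 556] plate [424, 485] [108, 623] [183, 573] [451, 456]
1.2 win [298, 555] hole [267, 611] endout [341, 598] [165, 673] endin [312, 534] [137, 610] plate [440, 519] [123, 656] [185, 577] [453, 461]
1.3 win [307, 573] hole [287, 652] endout [366, 650] [190, 724] endin [336, 588] [161, 663] plate [456, 552] [139, 687] [188, 582] [456, 465]
```

The lid stands at about 0.69 rad: window, lug-end corners and hole all match the picture. I shut the fingers and go above the push spot, aligned with the cell.

Call:
apply_moves:
  rows:
    - [-52, -4, 40, -0.17, 1]
    - [-104.5, -8, 90, -0.34, 1]
    - [-104.5, -8, 130, -0.468, 1]
    - [-104.5, -8, 151, -0.468, 1]
    - [-104.5, -8, 151, -0.468, 1]
    - [-104.5, -8, 151, -0.468, 1]
  force: 60

```text
time: 4.5
tool_pos: [533.8, -300.0, 150.8]
tool_rot: [-0.088, 3.138, -0.002]
force: [-0.7, 0.0, 0.2]
gripper_width: 0.002
grip_force: 0.0
```

Call:
apply_moves:
  rows:
    - [0, 0, 20, 0, 1]
    - [5, 0, 32, 0, 1]
    - [9.5, 0, 38.6, 0, 1]
    - [13, 0, 46, 0, 1]
    - [17, 0, 53.5, 0, 1]
    - [19, 0, 60, 0, 1]
    - [21, 0, 65.5, 0, 1]
    - [22, 0, 71, 0, 1]
    - [23, 0, 74, 0, 1]
    - [23, 0, 77, 0, 1]
    - [23, 0, 77, 0, 1]

```text
time: 5.88
tool_pos: [509.5, -301.6, 74.3]
tool_rot: [-0.086, 3.14, 0.0]
force: [-1.9, 1.1, 7.8]
gripper_width: -0.002
grip_force: 3.9
```

Call:
apply_moves:
  rows:
    - [0, 0, -30, 0, 1]
    - [10, 0, -90, 0, 0]
    - [20, 0, -150, 0, -1]
    - [20, 0, -150, 0, -1]
    - [20, 0, -150, 0, -1]
    - [20, 0, -150, 0, -1]

```text
time: 6.62
tool_pos: [489.3, -301.3, 220.5]
tool_rot: [0.087, -3.138, -0.003]
force: [-0.1, 0.3, -0.8]
gripper_width: 0.998
grip_force: 0.0
```

Run:
```python
from h import *
w=manip.grab_frame("wrist"); st=manip.get_state(); print(st["time"],st["tool_pos"])
print([np.round(proj(w,p)) for p in [(484.6,-301,67),(485,-301,36)]])
u,v=map(int,proj(w,(510,-299,52))); l,t=max(0,u-75),max(0,v-75); print(l,t)
save(w,"w3.png",(l,t,min(512,u+75),min(384,v+75)),4)
```

```text
6.675 [ 489.38529929 -301.41709276  220.48228648]
[array([258., 169.]), array([258., 161.])]
183 117
```

View pics/w3.png

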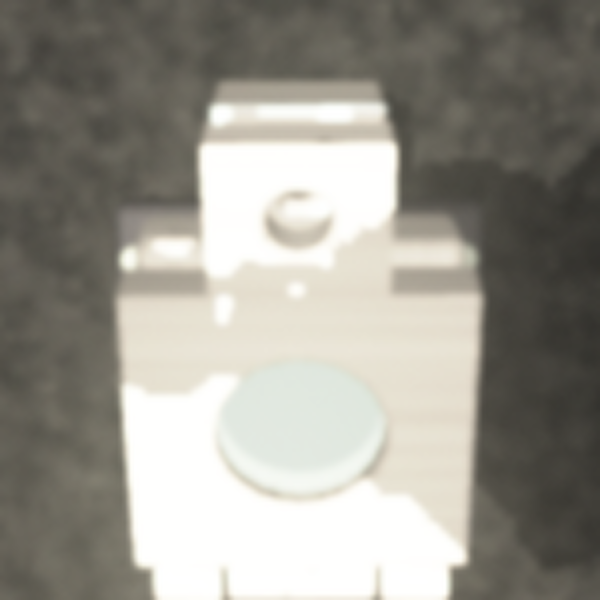

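The lid is down at about 0.15 rad, with its hole at crop (299,217), consistent with my estimate of the cell. Now the long pin.

Call:
apply_moves:
  rows:
    - [7, 270, 0, 0, -1]
    - [7, 541, 0, 0, -1]
    - [7, 541, 0, 0, -1]
    - [7, 541, 0, 0, -1]
    - [7, 541, 0, 0, -1]
    - [7, 541, 0, 0, -1]
    - [7, 541, 0, 0, -1]
    - [7, 541, 0, 0, -1]
    - [7, 541, 0, 0, -1]
    - [7, 541, 0, 0, -1]
    - [7, 541, 0, 0, -1]
    - [7, 541, 0, 0, -1]

```text
time: 8.18
tool_pos: [453.6, 235.4, 222.0]
tool_rot: [0.081, -3.14, 0.002]
force: [0.4, -0.5, 0.7]
gripper_width: 0.996
grip_force: 0.0
```

Run:
```python
from h import *
w=manip.grab_frame("wrist"); st=manip.get_state(); print(st["time"],st["tool_pos"])
u,v=map(int,proj(w,(452,239,60))); l,t=max(0,u-60),max(0,v-60); print(l,t,proj(w,(452,239,84)),proj(w,(452,239,58)))
save(w,"w4.png",(l,t,u+60,v+60),4.5)
for r in manip.regions_of(w,"long_pin_head")[:2]: print(r["conf"],r["bbox"])
```

```text
8.225 [453.58828804 235.57327503 222.15338125]
201 110 (np.float64(262.05283611861825), np.float64(178.0408908522276)) (np.float64(261.7547339419085), np.float64(169.710711667422))
0.65 [249.7, 154.8, 276.0, 190.5]
0.19 [89.2, 169.5, 125.8, 202.3]
```

View pics/w4.png

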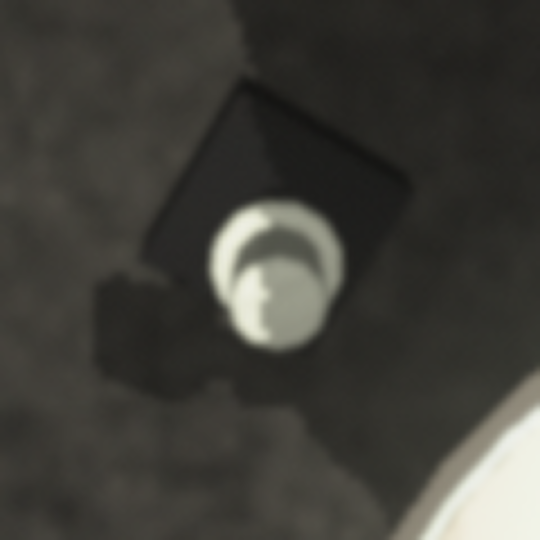

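Grip top at crop (280,304), collar at (277,267): the pin is at about (451.7, 239.8). I descend part way and check that the arm has settled.

Call:
apply_moves:
  rows:
    - [0, 0, 50, 0, -1]
    - [0, 0, 80, 0, -1]
    - [0, 0, 80, 0, -1]
    - [0, 0, 80, 0, -1]

```text
time: 8.78
tool_pos: [454.3, 237.5, 143.7]
tool_rot: [-0.085, 3.138, 0.002]
force: [0.4, -0.5, -0.3]
gripper_width: 0.998
grip_force: 0.0
```

Call:
apply_moves:
  rows:
    - [2.5, 2, 0, 0, -1]
    - [2.5, 2, 20, 0, -1]
    - [2.5, 2, 35, 0, -1]
    - [2.5, 2, 35, 0, -1]
    - [2.5, 2, 35, 0, -1]

```text
time: 9.4
tool_pos: [451.0, 239.5, 107.9]
tool_rot: [-0.087, 3.139, 0.001]
force: [0.3, -0.2, 0.4]
gripper_width: 0.999
grip_force: 0.0
```

Good. Descend to 80 (grip centre +9) and close.

Call:
apply_moves:
  rows:
    - [-0.5, 0.3, 15, 0, -1]
    - [-0.5, 0.3, 28, 0, -1]
    - [-0.5, 0.3, 28, 0, 0]
    - [-0.5, 0.3, 28, 0, 0.5]
    - [-0.5, 0.3, 28, 0, 1]
    - [-0.5, 0.3, 28, 0, 1]
    - [-0.5, 0.3, 28, 0, 1]
    - [-0.5, 0.3, 28, 0, 1]
    - [-0.5, 0.3, 28, 0, 1]
  force: 80

```text
time: 10.52
tool_pos: [451.5, 239.8, 79.9]
tool_rot: [-0.087, 3.139, 0.001]
force: [-0.7, -1.4, 5.2]
gripper_width: 0.18
grip_force: 78.1
```

Call:
apply_moves:
  rows:
    - [0, 0, -20, 0, 1]
    - [0, 0, -60, 0, 1]
    - [0, 0, -110, 0, 1]
    - [0, -60, -130, 0, 1]
    - [0, -120, -130, 0, 1]
    - [-1, -180, -130, 0, 1]
    - [-1, -240, -130, 0, 1]
    - [-1, -300, -130, 0, 1]
    - [-2, -360, -130, 0, 1]
    - [-2, -420, -130, 0, 1]
    - [-3, -480, -130, 0, 1]
    - [-3, -520, -130, 0, 1]
    - [-3, -541.5, -130, 0, 1]
    - [-3, -541.5, -130, 0, 1]
    - [-3, -541.5, -130, 0, 1]
    - [-3, -541.5, -130, 0, 1]

```text
time: 12.52
tool_pos: [484.5, -298.8, 209.1]
tool_rot: [-0.091, 3.14, 0.003]
force: [-0.4, -0.2, -0.3]
gripper_width: 0.178
grip_force: 78.4
```

Run:
```python
from h import *
w=manip.grab_frame("wrist"); st=manip.get_state(); print(st["time"],st["tool_pos"],st["tool_rot"],st["gripper_width"],st["grip_force"])
Rt=R.from_rotvec(st["tool_rot"]).as_matrix()
z=st["tool_pos"]
pt=z+Rt@[0,0,70]; pc=z+Rt@[0,0,22]
print("tip",pt,proj(w,pt),"collar top",proj(w,pc),"hole",proj(w,(484.6,-301,36)),"lidhole",proj(w,(486.7,-301,67)))
u,v=map(int,proj(w,pt)); l,t=max(0,u-75),max(0,v-90); print(l,t)
save(w,"w5.png",(l,t,min(512,u+75),min(384,v+60)),4)
```

```text
12.575 [ 484.4681789  -299.04928661  209.18533286] [-9.08786535e-02  3.14006543e+00  1.93409154e-03] 0.1777854257693526 78.43019485473633
tip [ 484.48050586 -298.9626983   139.1853875 ] (np.float64(256.5650952113838), np.float64(211.23333002738042)) collar top (np.float64(256.1818157090498), np.float64(248.8111897379)) hole (np.float64(254.6190858004548), np.float64(168.42414130076958)) lidhole (np.float64(254.17277982524635), np.float64(180.5293563306392))
181 121
```

View pics/w5.png

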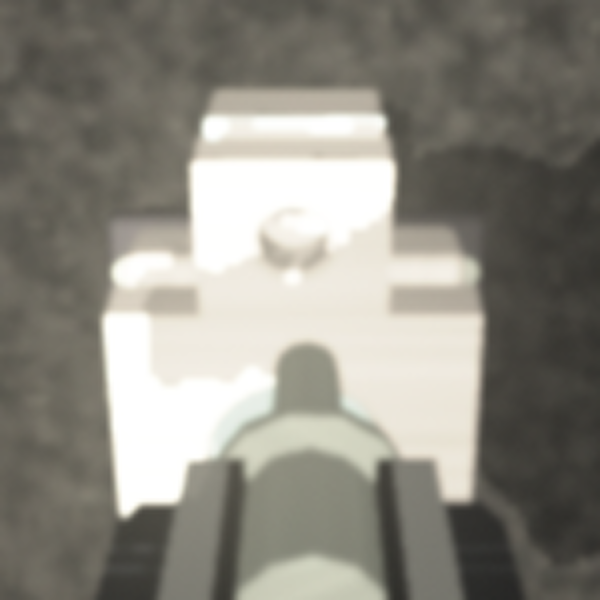

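The pin is held upright. Foot is at crop (307,358) and lid hole at (294,238), so the foot must go about 2.7 mm towards -y. I lower it to just above the lid and check the position.

Call:
apply_moves:
  rows:
    - [0, -2.2, 30, 0, 1]
    - [0, -2.2, 55, 0, 1]
    - [0, -2.2, 58, 0, 1]
    - [0, -2.2, 58, 0, 1]
    - [0, -2.2, 58, 0, 1]
  force: 100

```text
time: 13.2
tool_pos: [484.9, -303.5, 152.7]
tool_rot: [-0.087, 3.138, -0.002]
force: [0.1, 0.1, -0.8]
gripper_width: 0.172
grip_force: 97.7
```

Run:
```python
from h import *
w=manip.grab_frame("wrist"); st=manip.get_state(); print(st["time"],st["tool_pos"],st["tool_rot"],st["force"])
p=st["tool_pos"]+R.from_rotvec(st["tool_rot"]).as_matrix()@[0,0,66]
print(proj(w,p),proj(w,(486.4,-301.1,67)))
g=w["color"].mean(2); u,v=[int(round(a)) for a in proj(w,p)]
for r in range(v-24,v+8,3): print(r,g[r,u-16:u+17].astype(int).tolist())
print(u-16)
```

```text
13.25 [ 484.7886767  -303.47657672  152.60453679] [-8.71921770e-02  3.13821101e+00 -1.91280427e-03] [-0.38612518 -0.51476084 -0.33362728]
(np.float64(257.065251364964), np.float64(213.45146439691695)) (np.float64(260.75952914439983), np.float64(204.2933055463226))
189 [255, 255, 255, 255, 255, 255, 255, 255, 255, 255, 255, 255, 255, 255, 255, 255, 255, 255, 255, 255, 255, 254, 254, 254, 254, 253, 251, 250, 246, 237, 230, 228, 228]
192 [255, 255, 255, 255, 255, 255, 255, 255, 255, 255, 255, 255, 255, 255, 255, 255, 255, 255, 255, 255, 254, 253, 249, 244, 242, 239, 234, 232, 231, 231, 231, 231, 231]
195 [255, 255, 255, 255, 255, 255, 255, 255, 255, 255, 255, 254, 254, 254, 253, 251, 248, 246, 242, 238, 234, 228, 222, 220, 222, 223, 225, 227, 229, 231, 231, 231, 231]
198 [255, 255, 255, 255, 255, 255, 255, 255, 254, 253, 249, 245, 242, 241, 240, 239, 237, 236, 236, 235, 235, 236, 237, 237, 238, 238, 236, 231, 224, 219, 221, 227, 230]
201 [255, 255, 255, 255, 254, 254, 254, 253, 247, 227, 210, 219, 231, 236, 238, 239, 239, 239, 239, 239, 239, 239, 239, 239, 239, 238, 236, 229, 213, 193, 
[... 338 characters left out ...]
, 184, 200, 211]
210 [229, 230, 231, 230, 230, 229, 228, 222, 210, 186, 160, 147, 146, 145, 144, 143, 143, 143, 143, 144, 145, 145, 147, 152, 160, 166, 168, 173, 182, 196, 209, 216, 222]
213 [231, 231, 231, 231, 231, 231, 230, 225, 205, 170, 148, 145, 145, 145, 144, 143, 142, 142, 143, 144, 144, 143, 144, 148, 166, 191, 207, 215, 219, 222, 225, 227, 229]
216 [232, 232, 232, 232, 232, 231, 230, 221, 194, 162, 146, 144, 144, 144, 143, 142, 141, 141, 142, 143, 143, 143, 142, 146, 168, 201, 222, 228, 230, 231, 231, 231, 231]
219 [233, 232, 233, 233, 233, 232, 230, 220, 194, 160, 144, 143, 143, 143, 142, 141, 141, 141, 141, 142, 142, 141, 141, 143, 162, 198, 224, 231, 232, 232, 231, 232, 231]
241
```

Call:
apply_moves:
  rows:
    - [0, 2, 0, 0, 1]
    - [0, 2, 8, 0, 1]
    - [0, 2, 16, 0, 1]
    - [0, 2, 22, 0, 1]
    - [0, 2, 22, 0, 1]

```text
time: 13.88
tool_pos: [484.4, -300.9, 128.7]
tool_rot: [-0.087, 3.14, -0.0]
force: [2.2, 0.3, -1.2]
gripper_width: 0.176
grip_force: 97.9
```

The foot is in the lid hole. Continuing down.

Call:
apply_moves:
  rows:
    - [0, -0.4, 6, 0, 1]
    - [0, -0.4, 12, 0, 1]
    - [0, -0.4, 18, 0, 1]
    - [0, -0.4, 24, 0, 1]
    - [0, -0.4, 30, 0, 1]
    - [0, -0.4, 30, 0, 1]

```text
time: 14.62
tool_pos: [484.6, -301.5, 98.8]
tool_rot: [-0.087, 3.14, -0.001]
force: [4.8, -1.1, -2.6]
gripper_width: 0.177
grip_force: 97.9
```

Call:
apply_moves:
  rows:
    - [0, 0, 6, 0, 1]
    - [0, 0, 12, 0, 1]
    - [0, 0, 16, 0, 1]
    - [0, 0, 20, 0, 1]
    - [0, 0, 23, 0, 1]
    - [0, 0, 25, 0, 1]
    - [0, 0, 25, 0, 1]

```text
time: 15.5
tool_pos: [483.9, -302.1, 77.7]
tool_rot: [-0.086, 3.139, 0.001]
force: [-2.6, 4.0, 19.5]
gripper_width: 0.179
grip_force: 100.8
```

Call:
apply_moves:
  rows:
    - [0, 0, 2, 0, 1]
    - [0, 0, 2, 0, 1]
    - [0, 0, 2, 0, 1]
    - [0, 0, 2, 0, 1]
    - [0, 0, 2, 0, 1]
    - [0, 0, 2, 0, 1]

```text
time: 16.25
tool_pos: [483.9, -302.2, 77.5]
tool_rot: [-0.086, 3.138, 0.002]
force: [-5.6, 5.0, 29.0]
gripper_width: 0.176
grip_force: 101.9
```

Run:
```python
from h import *
w=manip.grab_frame("wrist"); st=manip.get_state(); print(st["tool_pos"],st["force"],st["grip_force"])
# lid-end/base gap check: column profile through lug end, and predicted rows
g=w["color"].mean(2)
E1=np.array([583.2,-295.5,45]);X=np.array([.9984,.0559,0]);Y=np.array([-.0559,.9984,0])
for th in (0,.03,.06,.15):
    A=-np.cos(th)*X+[0,0,np.sin(th)]; N=np.sin(th)*X+np.array([0,0,np.cos(th)])
    print(th,[np.round(proj(w,E1+117*A+y*Y+n*N),1) for y in (0,15) for n in (7,-7)])
print("base end",proj(w,E1-116*X+15*Y-[0,0,9]))
u,v=[int(round(a)) for a in proj(w,E1-117*X+15*Y+[0,0,7])]
print(v-20,g[v-20:v+14,u].astype(int).tolist())
```

```text
[ 483.87460743 -302.19622578   77.49327659] [-5.18947695  5.76588838 29.63928192] 101.86679363250732
0 [array([259. , 212.4]), array([258.9, 202. ]), array([290.6, 212.3]), array([288. , 201.9])]
0.03 [array([259.1, 215.8]), array([259. , 204.1]), array([291.2, 215.7]), array([288.6, 204.1])]
0.06 [array([259.1, 219.5]), array([259. , 206.6]), array([292. , 219.4]), array([289.3, 206.5])]
0.15 [array([259.2, 233. ]), array([259.1, 215.8]), array([294.2, 232.9]), array([291.3, 215.7])]
base end (np.float64(287.65326855143013), np.float64(202.34416033862655))
192 [153, 155, 156, 158, 159, 159, 159, 161, 163, 163, 161, 160, 158, 156, 155, 156, 156, 158, 158, 162, 180, 210, 229, 234, 235, 234, 234, 234, 234, 233, 233, 233, 234, 236]
```

The lid edge is at row 212.7, where 212.4 is predicted for shut. The TCP is at home height with 29 N of push. Handing in.

```bash
python3 -c "
from plant import manip
print(manip.finish_job())"
```

```text
the job is handed in; nothing more can be done
None
```

I swung the lid shut, pushed the long pin home through both holes, and handed the job in with the arm still gripping the pin (about 102 N) and pressing it down with about 29 N; the judge's verdict was not shown.

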